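# Compress a valve spring on the bench and hold it for the collets

## Robot

A 6-joint arm with a two-finger parallel gripper is mounted at the origin on a cart in front of the work surface, level with it; the furniture and walls round the work are solid. World frame = base frame: x ahead of the robot, y to its left, z up, the work surface at z = 0. Lengths are in m, angles in rad, forces in N, time in s.
With the tool pointing down it reaches from about 0.425 to 0.925 m from the base axis. Payload 12.5 kg.
Tool frame: the origin (TCP) lies on the centre line of the jaws, within the pads' length; the fingertips stand 19 mm ahead of it and the grasp point (between the pads) is the TCP; z points along the fingers, y is the line along which they close (so a half turn about z gives the same grasp; the last joint's range is limited). The gripper opens to 85 mm and grips with 20 to 120 N. Pads are 22 mm wide; open, the fingers measure 114 mm over their backs; the gripper's body (76 mm by 85 mm) begins 54 mm behind the grasp point. The pads swing forward as they close: fully open they stand 13 mm farther back than shut.
Start: joints at [-1.331, 0.491, 1.559, -0, 1.092, -0.106], TCP at [0.212, -0.588, 0.25] pointing down, gripper open.
Joint ranges: [-3.1, 3.1], [-0.84, 2.19], [0.05, 2.79], [-1.13, 4.28], [0.06, 2.93], [-2.69, 2.69]. Speed limits (rad/s): [2.22, 2.22, 2.79, 3.14, 3.14, 3.14].

## Interface

Orientations are given as a rotation vector (axis times angle).
In Python, from rig import arm, eyes gives the robot as it stands. Calls block until the motion is done:
- arm.move_ptp(position, orientation): joint-space move of the TCP to a pose.
- arm.movel(position, speed=0.15, frame=None): straight line of the TCP; frame=None keeps the orientation; speed is the mean speed in m/s.
- arm.move_joints(angles): joint-space move.
- arm.gripper_to(opening, grip_force=None): finger opening in m; grip_force is the grip in N (None keeps the last); returns when the fingers have stopped.
- arm.wait(seconds).
- arm.solve_ik(position, orientation): joint angles nearest the present ones, or None.
- arm.state(): the state.
- eyes.capture(name): name is "scene" or "top" or "wrist"; returns the picture (420x560x3 uint8, red, green, blue); there is no depth.
- eyes.camera_model(name): a dict with "vfov" (degrees; the focal length in pixels is half the picture's height over the tangent of half this angle, whatever the lens; pixels are square), "cx", "cy" (the principal point, pixels), "T" (4x4, takes a point from camera to world coordinates). Camera axes: x right, y up, looking along -z (the intrinsics and any distortion apply to the point x, -y, -z); pixel columns grow to the right and rows downward; lengths in m; the calibration is good to about 2 mm. A picture is of the moment at which its call begins: read the wrist's pose just before it. camera_model takes no time and is no camera call; for the wrist camera it gives the pose at the moment of the call.
A pose or a line that the arm cannot do raises arm.PlanningError and nothing moves.
- arm.job_done(): hands the job in; it is judged then, once.
The state is a dict: "time": time; "q": joint angles; "joint_velocities": joint speeds; "effort": joint torques, N m; "eef_pos": TCP position; "ee_rot": TCP orientation; "contact_force": force on the tool from outside, world axes, zero at the start; "wrist_torque": the same for the moment, N m; "opening": finger opening in m; "finger_force": force on a finger pad.
Only numpy, scipy, OpenCV 4.12 (cv2) and the standard library are available. Lean on these libraries where they do the work, as an engineer would, in place of code of your own. Each camera call takes 0.05 s, during which the arm holds its last target. There are 200 camera calls.

## Task

Set the small aluminium cylinder head down on the spring compressor's stand, flat and home over its two dowels with the valve spring under the lever's fork, and let go of it. Then bring the lever down by its ball until the bar is level, which pushes the spring retainer down about 10 mm but not to coil bind, and finish while holding the lever there so that I can drop in the collets. Leave the other things on the bench where they are and do not tip the head over.

Things in the scene. Friction and masses are not known exactly. Their poses are not given: they have to be found in the camera images.
- cylinder_head: Loose finned aluminium cylinder head, 104 (x) x 84 (y) mm, 0.34 to 0.67 kg. Origin: centre of its flat underside, z up. Deck at z = 34, bolt bosses to 36 at the corners, upright pedestal at the centre, valve spring at x = -36, bare brass guide at x = +36 (to z = 47). Two dowel holes in the underside, 12 mm wide, 14 deep, at (36, 30) and (-36, -30).
- pedestal (a point): Centre of the top of the head's rocker pedestal, 64 mm above its underside: an upright block 30 (head x) x 18 (head y) x 30 tall on the deck; grasp it across head y.
- retainer_top (a point): Centre of the top face of the spring retainer, a steel disc of 28 mm diameter at head (-36, 0, 74 mm); the valve stem (6 mm) pokes 3 mm above it. Moves down with the spring.
- valve_spring (a joint): How far the retainer is pushed down, in m: 0 free, 0.010 wanted, 0.016 coil bound. About 10 N on the retainer to start it, 35 N at 0.010; it springs back.
- stand: Fixed spring compressor stand, grey base plate 224 x 124 mm (x = -158 to 66). Origin: on the bench under the seat's centre, z up; x runs from the pivot post (at x = -96) towards where the lever's ball comes down. Two upright 10 mm dowels with tapered tips, 12 tall, stand on the seat at (36, 30) and (-36, -30).
- seat (a point): Centre of the stand's flat seat, 18 mm above the bench. The seated head's origin is here, its x axis along the stand's x (spring towards the pivot post); turned half round is wrong.
- pivot (a point): Centre of the lever's hinge pin on the post, 87 mm above the bench; the hinge axis is the stand's y.
- lever: Sprung lever, origin on the pivot, x parallel to the bar, z up when level. The bar (12 wide, 16 high) is cranked, its centre line 21 above the pivot (z); a fork reaches 26 below it at x = 60. Starts upright, leaning 13 degrees back, and springs back there; comes down 103 degrees to the stand's +x to level. Fork meets the retainer 10 degrees above level; level = 10 mm down.
- ball (a point): Centre of the black ball knob on the lever's end, diameter 32 mm, at lever (200, 0, 21 mm), on a 12 mm round rod. Takes about 2 to 4 N to bring down at first, about 13 N when level.
- screw_jar: Bystander: jar of screws, red lid, diameter 62, 94 tall; leave it.
- pliers: Bystander: combination pliers lying, 70x184x18; leave it.
- spanner_13: Bystander: open-end spanner lying, 29x169x6; leave it.
- spark_plug_a: Bystander: old spark plug lying, 23x68x20; leave it.
- tape_black: Bystander: roll of black tape lying, diameter 90, 19 high; leave it.
- tin_open: Bystander: tin can, diameter 75, 110 tall; leave it.

How it is judged:
By the outcome, as a careful person would: the job done as asked, in the order asked, and still so for the second after the job is handed in, while the arm keeps its last pose, push and grip.
It also fails if it takes over 61 s, if anything falls off the work surface, if the arm or the gripper's body presses on something with over 40 N, if the wrist force passes 120 N, or if a joint passes its speed limit or range.

## Working session

There is one attempt and no reset: what is moved stays moved. The work goes in short steps, each a Python script; the robot and the scene stay as the last script left them, time stands still between calls to the robot, and variables do not carry over. Pictures are saved under pics/ and viewed, at most 10 in all, crops included, and the job is handed in when it is done.

```bash
ls; mkdir -p pics; python3 - <<'E'
from rig import arm,eyes
import cv2,numpy as np
np.set_printoptions(precision=4,suppress=True)
for n in("scene","top"):
    im=eyes.capture(n); cv2.imwrite(f"pics/{n}0.png",im[:,:,::-1]); print(n,eyes.camera_model(n))
s=arm.state(); print(s)
E
```

```text
pics
scene {'vfov': 57.03821477620574, 'cx': 276.23268406592183, 'cy': 213.04396193510146, 'T': array([[ 0.4992,  0.5308, -0.6849, -0.3416],
       [-0.8665,  0.3019, -0.3976, -0.4775],
       [-0.0043,  0.7919,  0.6106,  0.9582],
       [ 0.    ,  0.    ,  0.    ,  1.    ]])}
top {'vfov': 51.77383651060853, 'cx': 274.7115940161342, 'cy': 211.55916018997175, 'T': array([[ 0.0155,  0.9945, -0.1039,  0.3997],
       [-0.9999,  0.0154, -0.0018,  0.0169],
       [-0.0002,  0.1039,  0.9946,  1.4903],
       [ 0.    ,  0.    ,  0.    ,  1.    ]])}
{'time': 0.1, 'q': array([-1.3306,  0.4915,  1.5594,  0.    ,  1.0917, -0.1056]), 'joint_velocities': array([ 0.0005, -0.001 , -0.0017,  0.0006,  0.0007, -0.0003]), 'effort': array([  0.0028, -61.9446, -26.2027,  -0.0001,   0.0029,  -0.    ]), 'eef_pos': array([ 0.2118, -0.5878,  0.2498]), 'ee_rot': array([-3.0938, -0.5403,  0.0001]), 'contact_force': array([-0.2082,  0.7133, -1.0335]), 'wrist_torque': array([0.0223, 0.0328, 0.0687]), 'finger_force': 0.0, 'opening': 0.0853115965723145}
```

View pics/scene0.png

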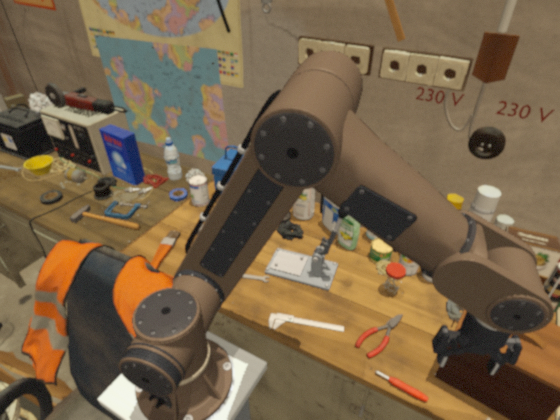

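View pics/top0.png

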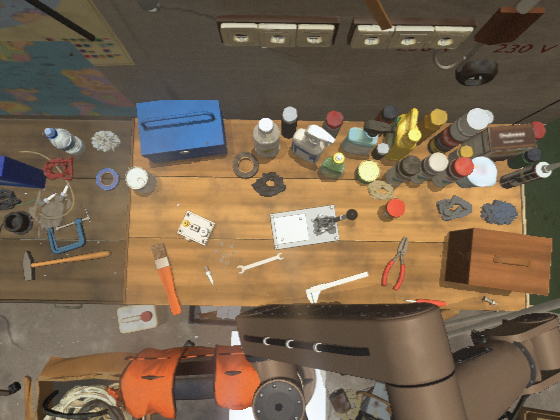

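The head is at about (196,227) in the top view. The stand is at about (305,228), with its pivot post to the right and the ball at (351,214). I'll crop and enlarge both.

```bash
cat > h.py <<'E'
from rig import arm,eyes
import cv2,numpy as np
from scipy.spatial.transform import Rotation as R
np.set_printoptions(precision=4,suppress=True)
def ray(m,u,v):
    f=210/np.tan(np.radians(m["vfov"]/2)); d=m["T"][:3,:3]@np.array([(u-m["cx"])/f,-(v-m["cy"])/f,-1]); return m["T"][:3,3],d
def onz(m,u,v,z):
    o,d=ray(m,u,v); return o+d*(z-o[2])/d[2]
def proj(m,P):
    f=210/np.tan(np.radians(m["vfov"]/2)); p=m["T"][:3,:3].T@(np.asarray(P)-m["T"][:3,3]); return np.array([m["cx"]-f*p[0]/p[2],m["cy"]+f*p[1]/p[2]])
def down(yaw): # tool z down, tool y axis along world angle yaw
    y=np.array([np.cos(yaw),np.sin(yaw),0]);z=np.array([0,0,-1.]);return R.from_matrix(np.c_[np.cross(y,z),y,z]).as_rotvec()
E
python3 - <<'E'
import cv2,numpy as np
a=cv2.imread("pics/top0.png")
l=cv2.resize(a[195:255,160:232],None,fx=5.5,fy=5.5,interpolation=2)
r=cv2.resize(a[195:255,260:366],None,fx=3.7,fy=5.5*1,interpolation=2) if 0 else cv2.resize(a[195:255,262:362],None,fx=5.5,fy=5.5,interpolation=2)
cv2.imwrite("pics/c1.png",np.vstack([np.pad(l[:290],((0,0),(0,800-l.shape[1]),(0,0))),np.pad(r[:310],((0,0),(0,800-r.shape[1]),(0,0)))])[:600])
from h import *
m=eyes.camera_model("top")
print("head~",onz(m,196,227,.034),"ball~",onz(m,351,214,.28))
for p in[(270,213),(329,206),(341,241),(277,249)]:print(onz(m,*p,.015))
E
```

```text
head~ [0.4954 0.284  0.034 ] ball~ [ 0.5225 -0.1954  0.28  ]
[0.5486 0.0356 0.015 ]
[ 0.5759 -0.1665  0.015 ]
[ 0.4566 -0.2076  0.015 ]
[0.4261 0.0098 0.015 ]
```

View pics/c1.png

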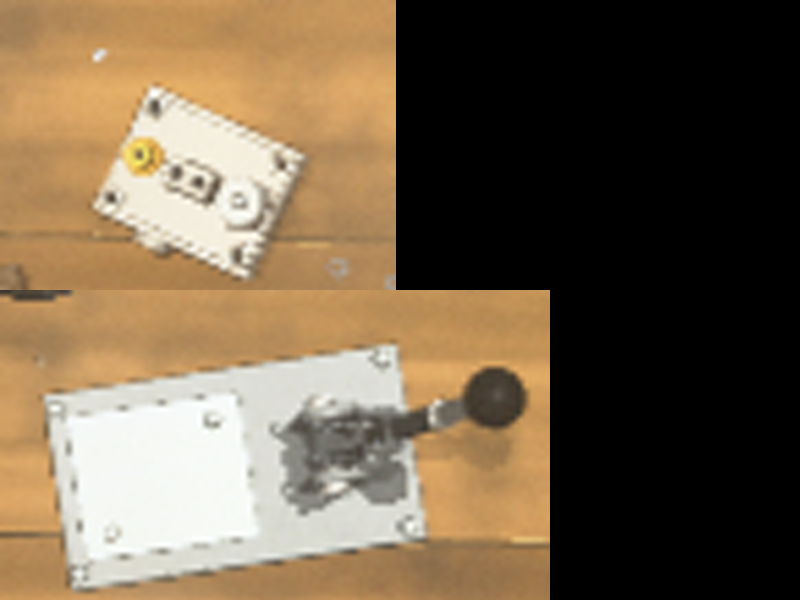

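The top half of the crop shows the head: guide at (141,155), spring at (240,198). The bottom half shows the two dowels at (213,419) and (112,532), the post at about (345,450) and the ball at (494,397). So the stand's +x points left in the image. Next I'll look from near with the wrist camera over the stand and then over the head.

```bash
python3 - <<'E'
from h import *
m=eyes.camera_model("top")
c=lambda x,y,y0:(160+x/5.5 if y0==0 else 262+x/5.5,195+(y-y0)/5.5)
g=onz(m,*c(141,155,0),.047);s=onz(m,*c(240,198,0),.076);hc=(g+s)/2;hy=np.arctan2(*(g-s)[1::-1])
d1=onz(m,*c(112,532,290),.03);d2=onz(m,*c(213,419,290),.03);sc=(d1+d2)/2
sy=np.arctan2(*(d1-d2)[1::-1])-np.arctan2(30,36)
print("head",hc,np.degrees(hy),np.hypot(*(g-s)[:2]),"seat",sc,np.degrees(sy),np.linalg.norm(d1-d2))
b=onz(m,*c(494,397,290),.277);print("ball",b,"pred",sc[:2]-.1615*np.array([np.cos(sy),np.sin(sy)]))
best=None
for name,p,yaw in(("stand",sc,sy),("head",hc,hy)):
    tgt=np.r_[p[:2],0.30]; 
    for k in(0,1):
        q=arm.solve_ik(tgt,down(yaw+np.pi/2+k*np.pi)); print(name,k,q)
E
```

```text
head [0.4933 0.2838 0.0615] 67.80039860636046 0.07111013273922175 seat [ 0.4949 -0.0383  0.03  ] 99.19877458023188 0.09336187539280502
ball [ 0.5216 -0.1982  0.277 ] pred [ 0.5207 -0.1977]
stand 0 None
stand 1 [-0.2104  0.2542  1.7978 -0.      1.0896 -0.371 ]
head 0 [ 0.406   0.3637  1.6326 -0.      1.1453 -2.3481]
head 1 [ 0.406   0.3637  1.6326 -0.      1.1453  0.7935]
```

The estimates agree with each other: the ball prediction matches to 1 mm. I'll take wrist views from higher up, clear of the lever.

```bash
python3 - <<'E'
from h import *
import pickle
sy,hy=np.radians(99.2),np.radians(67.8)
D={}
arm.movel([.2118,-.5878,.42],speed=.3)
arm.move_ptp([.4949,-.0383,.40],down(sy-np.pi/2))
def snap(n):
    arm.wait(.2);m=eyes.camera_model("wrist");im=eyes.capture("wrist");D[n]=m;cv2.imwrite(f"pics/{n}.png",im[:,:,::-1])
snap("ws")
arm.move_ptp([.4933,.2838,.30],down(hy-np.pi/2)); snap("wh")
pickle.dump(D,open("d.pkl","wb"))
for n,P in(("ws",[.4949,-.0383,.018]),("wh",[.4933,.2838,.064])):print(n,proj(D[n],P),D[n]["T"])
print(arm.state()["time"],arm.state()["contact_force"])
a=cv2.imread("pics/ws.png");b=cv2.imread("pics/wh.png")
cv2.imwrite("pics/w2.png",cv2.resize(np.hstack([a,b]),(800,300),interpolation=3))
E
```

```text
ws [275.2406 164.1475] [[ 0.9873 -0.1506 -0.0509  0.483 ]
 [ 0.159   0.9365  0.3125  0.0417]
 [ 0.0006 -0.3166  0.9485  0.5232]
 [ 0.      0.      0.      1.    ]]
wh [274.4546 184.8618] [[ 0.9255  0.3596  0.1192  0.5256]
 [-0.3788  0.878   0.2927  0.3584]
 [ 0.0006 -0.3161  0.9487  0.4236]
 [ 0.      0.      0.      1.    ]]
4.8 [ 0.6847 -0.6023 -0.265 ]
```

View pics/w2.png

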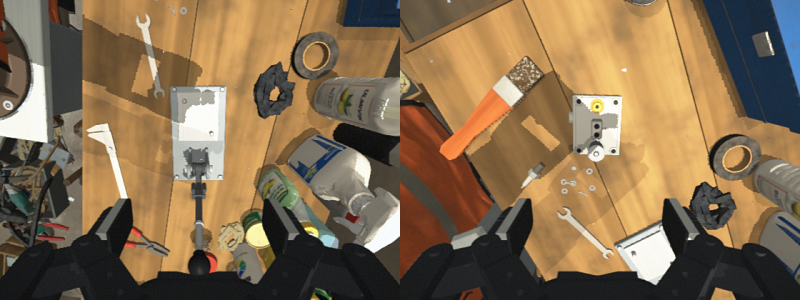

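The wrist views show the stand at about (280,180) and the head at about (278,175) in full-frame pixels. I'll enlarge both crops for the fine marks.

```bash
python3 - <<'E'
import cv2,numpy as np
a=cv2.imread("pics/ws.png")[115:260,230:325];b=cv2.imread("pics/wh.png")[125:235,230:325]
A=cv2.resize(a,None,fx=4,fy=4,interpolation=2);B=cv2.resize(b,None,fx=4,fy=4,interpolation=2)
A=(255*(A/255.)**1.5).astype(np.uint8)
B=np.pad(B,((0,A.shape[0]-B.shape[0]),(0,0),(0,0)))
cv2.imwrite("pics/w3.png",np.hstack([A,B]))
E
```

```text
(no output)
```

View pics/w3.png

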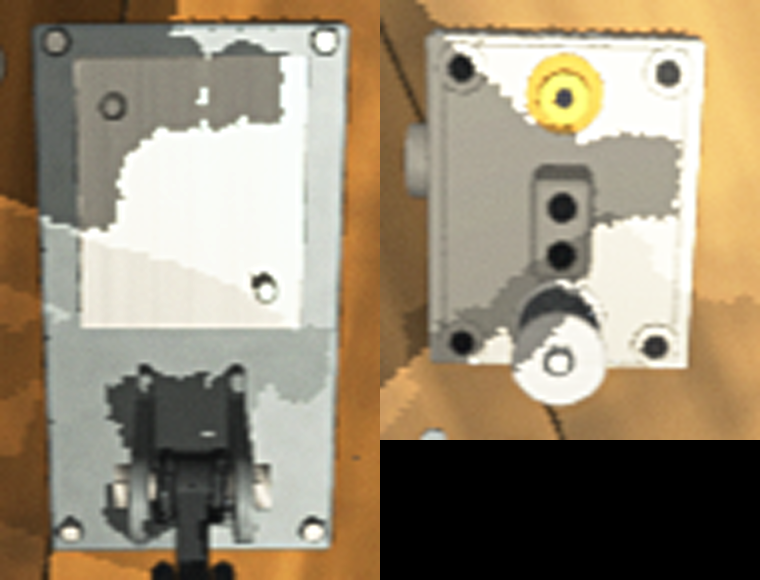

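The left panel shows the dowels at (112,105) and (265,287), with corner screws. The right panel shows the guide at (565,98), the stem at (557,362), four bosses and the pedestal holes at (562,207) and (562,255).

```bash
python3 - <<'E'
from h import *
import pickle
D=pickle.load(open("d.pkl","rb"))
w=lambda x,y,z:onz(D["ws"],(x+.5)/4-.5+230,(y+.5)/4-.5+115,z)
h=lambda x,y,z:onz(D["wh"],(x-380+.5)/4-.5+230,(y+.5)/4-.5+125,z)
ang=lambda v:np.degrees(np.arctan2(v[1],v[0]))
d1=w(112,105,.03);d2=w(265,287,.03);print("seat",(d1+d2)/2,ang(d1-d2)-np.degrees(np.arctan2(30,36)),np.linalg.norm(d1-d2))
k=[w(*p,.014) for p in((55,40),(325,40),(312,530),(70,530))]
v=k[0]+k[1]-k[2]-k[3];u=v/np.linalg.norm(v);print("plate c, yaw, seat",ang(v),np.mean(k,0)+.046*u,np.linalg.norm(v)/2,np.linalg.norm(k[0]-k[1]))
g=h(565,98,.047);s=h(557,362,.077);print("gs",(g+s)/2,ang(g-s),np.linalg.norm((g-s)[:2]))
k=[h(*p,.036) for p in((460,67),(667,73),(655,345),(462,343))]
v=k[0]+k[1]-k[2]-k[3];print("boss",np.mean(k,0),ang(v),np.linalg.norm(v)/2)
a=h(562,207,.064);b=h(562,255,.064);print("ped",(a+b)/2,ang(a-b))
E
```

```text
seat [ 0.4976 -0.0359  0.03  ] 99.45307630763841 0.0922778673524122
plate c, yaw, seat 99.33251290593238 [ 0.4975 -0.0345  0.014 ] 0.2058512521268003 0.10412279214079102
gs [0.4949 0.2865 0.062 ] 65.88130634741974 0.07134711043813863
boss [0.4948 0.2863 0.036 ] 66.63123884230735 0.08571694316210707
ped [0.4951 0.2862 0.064 ] 67.68879209772336
```

```bash
python3 - <<'E'
from h import *
import pickle
hy=np.radians(67);o=down(hy-np.pi/2)
arm.gripper_to(.05,80)
arm.move_ptp([.4949,.2863,.15],o)
arm.movel([.4949,.2863,.0575],speed=.1)
s=arm.state();print(s["eef_pos"],s["contact_force"])
arm.gripper_to(.0,80); s=arm.state();print(s["opening"],s["finger_force"],s["contact_force"])
arm.movel([.4949,.2863,.16],speed=.12); arm.wait(.3)
s=arm.state();print(s["time"],s["opening"],s["contact_force"],s["wrist_torque"],s["eef_pos"])
m=eyes.camera_model("wrist");im=eyes.capture("wrist");t=eyes.capture("top")
pickle.dump((m,s),open("d2.pkl","wb"));cv2.imwrite("pics/g.png",im[:,:,::-1]);cv2.imwrite("pics/gt.png",t[:,:,::-1])
P=[s["eef_pos"][0],s["eef_pos"][1],s["eef_pos"][2]]
pw=proj(m,P);pt=proj(eyes.camera_model("top"),P);print(pw,pt)
u,v=map(int,pt);T=cv2.resize(t[v-30:v+30,u-30:u+30,::-1],(390,390),interpolation=2)
W=cv2.resize(im[60:320,150:410,::-1],(390,390),interpolation=2)
cv2.imwrite("pics/g2.png",np.hstack([W,T]));print(u,v)
E
```

```text
[0.4952 0.2865 0.0581] [ 0.4891 -0.4173  0.776 ]
0.016295492648916166 79.27603840827942 [-1.4973 -0.543   5.8219]
8.6667 0.016081915520984896 [ 0.0321  0.2864 -5.342 ] [ 0.0158 -0.0254  0.0388] [0.4948 0.2862 0.1596]
[273.8377 302.5108] [187.8955 224.3842]
187 224
```

View pics/g2.png

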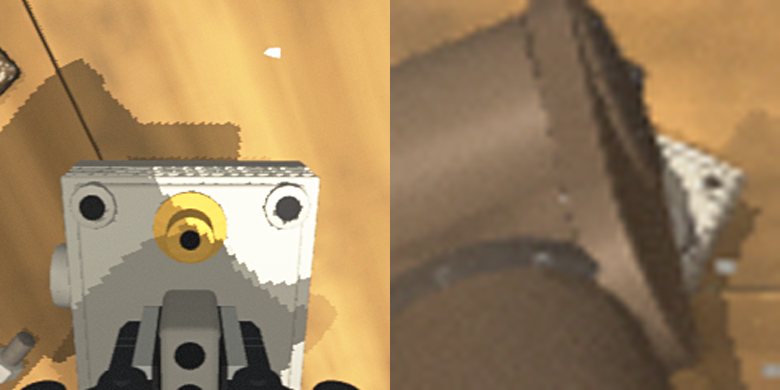

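The head is held level and square. The guide bore is at crop (190,240) and the bosses at (92,207) and (288,208). I'll compute the head centre in the tool frame from the same camera, so that its bias cancels against the seat measurement.

```bash
python3 - <<'E'
from h import *
import pickle
m,s=pickle.load(open("d2.pkl","rb"));z0=s["eef_pos"][2]-.0581
p=lambda x,y,z:onz(m,150+(x+.5)/1.5-.5,60+(y+.5)/1.5-.5,z0+z)
Rt=R.from_rotvec(s["ee_rot"]).as_matrix()
for a in(p(190,240,.047),p(92,207,.036),p(288,208,.036)):print(Rt.T@(a-s["eef_pos"]))
hx=[np.cos(np.radians(67)),np.sin(np.radians(67)),0]
print("tool axes vs head x",Rt.T@hx)
E
```

```text
[0.0355 0.0012 0.0111]
[ 0.0427 -0.0297  0.0221]
[0.0424 0.0322 0.0221]
tool axes vs head x [ 1.      0.     -0.0005]
```

```bash
python3 - <<'E'
from h import *
o=down(np.radians(99.4-90));x,y=.4962,-.0357
arm.movel([.4949,.2863,.20],speed=.2)
arm.move_ptp([x,y,.15],o)
arm.movel([x,y,.092],speed=.1);arm.wait(.3)
s=arm.state();f0=s["contact_force"];w0=s["wrist_torque"];print(s["time"],s["eef_pos"],f0,w0)
for z in np.arange(.0900,.0740,-.001):
    arm.movel([x,y,z],speed=.05);s=arm.state();f=s["contact_force"]-f0
    print(round(z,4),s["eef_pos"],f,s["wrist_torque"]-w0)
    if abs(f[2])>10 or np.hypot(f[0],f[1])>12:break
print(s["time"])
E
```

```text
11.3833 [ 0.4964 -0.0357  0.0924] [-0.4357  0.3834 -6.0248] [ 0.0387 -0.0157 -0.0253]
0.09 [ 0.4962 -0.0357  0.0899] [ 1.0544 -0.9182  1.2228] [-0.0296 -0.0639  0.0006]
0.089 [ 0.4962 -0.0357  0.0889] [ 0.0138 -0.1051  0.4937] [-0.0053 -0.0011  0.0573]
0.088 [ 0.4962 -0.0357  0.0879] [ 0.5068 -0.5174  1.2783] [-0.017   0.0463 -0.0231]
0.087 [ 0.4962 -0.0357  0.0869] [-0.074  -0.6002  1.7718] [-0.0273 -0.0023 -0.0013]
0.086 [ 0.4961 -0.0357  0.0859] [ 0.3574 -0.4573  0.5623] [-0.0448  0.0449 -0.0228]
0.085 [ 0.4962 -0.0357  0.0849] [-0.2551 -0.8939  0.4156] [-0.0697 -0.0265  0.0134]
0.084 [ 0.4962 -0.0357  0.0839] [ 0.4639 -0.5484  0.0276] [-0.0513  0.0074  0.0503]
0.083 [ 0.4962 -0.0357  0.0829] [-0.7523 -0.8433  0.1657] [-0.0697  0.046   0.0578]
0.082 [ 0.4962 -0.0357  0.0819] [ 0.5599 -0.2683  0.2067] [-0.0859 -0.0313  0.0194]
0.081 [ 0.4962 -0.0357  0.0809] [ 0.4318 -1.4289  1.7225] [-0.1079 -0.0283  0.0524]
0.08 [ 0.4962 -0.0357  0.0799] [ 0.4209  0.4957 -0.401 ] [-0.0938  0.0268  0.0286]
0.079 [ 0.4962 -0.0357  0.0789] [-0.0962 -0.8472  0.4369] [-0.134  -0.0302  0.0959]
0.078 [ 0.4962 -0.0357  0.078 ] [ 0.4916 -1.4812 -0.0629] [-0.1354 -0.0699  0.0364]
0.077 [ 0.4962 -0.0357  0.0769] [-0.2103 -1.053   0.4035] [-0.1305 -0.0157 -0.0164]
0.076 [ 0.4963 -0.0357  0.0762] [-0.2635 -0.3013  5.206 ] [-0.0543  0.1845  0.0155]
0.075 [ 0.4963 -0.0357  0.0762] [-5.3737  1.0188 23.8704] [-0.0485  0.9248  0.0264]
15.3833
```

The head is home: contact at TCP z = 0.0762 against an expected 0.0761, with no side load. I'll release it, check with a picture, and grasp the ball.

```bash
python3 - <<'E'
from h import *
o=down(np.radians(99.4-90));x,y=.4962,-.0357
arm.movel([x,y,.0762],speed=.05)
arm.gripper_to(.05,40);arm.movel([x,y,.15],speed=.1);arm.movel([x,y,.36],speed=.25)
arm.wait(.1);w=eyes.capture("wrist")
arm.gripper_to(.07)
b=[.5227,-.1953]
arm.move_ptp([*b,.36],o);arm.wait(.1);w2=eyes.capture("wrist")
arm.movel([*b,.277],speed=.12)
s=arm.state();print(s["time"],s["eef_pos"],s["contact_force"])
arm.gripper_to(0,40);arm.wait(.2);s=arm.state();print(s["time"],s["opening"],s["finger_force"],s["eef_pos"],s["contact_force"],s["wrist_torque"])
sc=eyes.capture("scene")
A=cv2.resize(w[100:300,180:380,::-1],(400,400),interpolation=2)
C=cv2.resize(sc[180:320,240:380,::-1],(400,400),interpolation=2)
cv2.imwrite("pics/k.png",np.hstack([A,C]))
E
```

```text
20.1 [ 0.523  -0.1953  0.2777] [-1.3764  0.3092  0.3415]
20.75 0.029852471567093166 39.098530411720276 [ 0.5227 -0.1955  0.2777] [-2.6148 -0.1833  5.6819] [-0.1577  0.382   0.0313]
```

View pics/k.png

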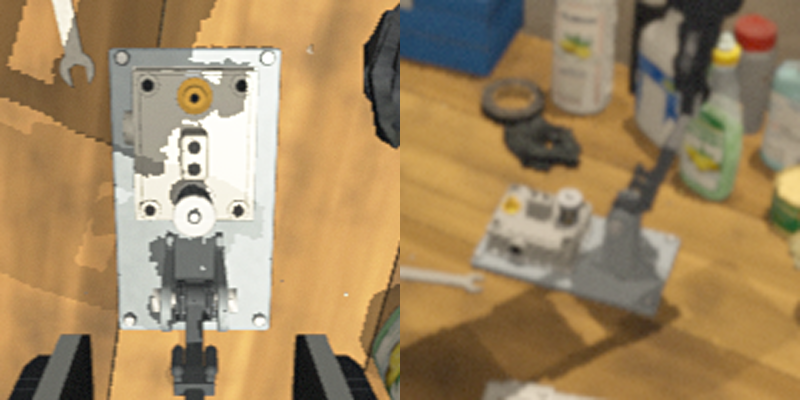

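The left panel shows the head seated squarely on the stand with its spring at (193,215), towards the post. The right panel shows the gripper on the ball. The opening of 29.9 mm is a full-diameter grip, since the 18 mm pedestal read 16.2. Now I'll follow the arc down, monitoring forces.

```bash
cat > arc.py <<'E'
from h import *
c=np.array([.4962,-.0357]);u=np.array([np.cos(np.radians(99.4)),np.sin(np.radians(99.4))]);piv=c-.096*u
def P(th):
    t=np.radians(th);return np.r_[piv+u*(.2*np.cos(t)-.021*np.sin(t)),.087+.2*np.sin(t)+.021*np.cos(t)]
def go(ths,sp=.12):
    for th in ths:
        arm.movel(P(th),speed=sp);s=arm.state();f=s["contact_force"];e=s["eef_pos"]-P(th)
        t=np.radians(th);rad=np.array([np.cos(t),np.sin(t)]);
        print(th,round(s["time"],2),"err",e*1e3,"F",f,"T",s["wrist_torque"],round(s["opening"],4))
        if np.linalg.norm(f)>35:print("STOP");break
E
python3 - <<'E'
from arc import *
print(P(103),P(0),[arm.solve_ik(P(t),down(np.radians(9.4))) is not None for t in(90,60,30,0)])
go(np.arange(98,14,-6))
E
```

```text
[ 0.5226 -0.195   0.2772] [0.4792 0.0669 0.108 ] [True, True, True, True]
98 21.1 err [ 0.1487 -0.3967  0.606 ] F [-2.4799 -4.8546  5.8125] T [-0.9994  0.3742  0.0446] 0.0296
92 21.43 err [ 0.1009 -0.2588 -0.0812] F [-0.0556 -2.9026  1.712 ] T [-0.674   0.1024 -0.1482] 0.0299
86 21.75 err [ 0.0717 -0.1853 -0.382 ] F [ 0.7063 -2.4768 -2.2163] T [-0.5059 -0.1016 -0.1275] 0.03
80 22.07 err [ 0.0845 -0.2069 -0.3816] F [ 2.0122 -2.8414 -5.4498] T [-0.548  -0.3298 -0.205 ] 0.0299
74 22.4 err [ 0.1143 -0.306  -0.1764] F [ 2.409  -3.0103 -5.6896] T [-0.5702 -0.4233  0.2206] 0.0298
68 22.73 err [ 0.1177 -0.35    0.1017] F [ 0.9642 -3.3682 -3.8053] T [-0.5602 -0.2481  0.2061] 0.0297
62 23.05 err [ 0.1663 -0.2327  0.3302] F [ 0.349  -1.7378  0.7636] T [-0.4796 -0.2493 -0.2691] 0.0294
56 23.38 err [0.1024 0.0986 0.5164] F [-0.9141  0.6793  7.0067] T [-0.0991  0.1709  0.2681] 0.0287
50 23.7 err [0.1366 0.3936 0.8681] F [-2.5899  2.3272 10.7554] T [ 0.2833  0.181  -0.0471] 0.0281
44 24.02 err [0.0287 0.9332 1.1473] F [-4.3596  8.2664 16.4889] T [1.0265 0.6872 0.0824] 0.0268
38 24.35 err [-0.184   1.8329  1.5504] F [-6.4853 17.5095 23.207 ] T [2.27  1.058 0.129] 0.0243
32 24.68 err [0.0056 2.7876 1.9151] F [-6.8013 27.9981 28.395 ] T [ 3.6154  1.1529 -0.2408] 0.0232
STOP
```

The fingers are closing and an outward radial force is building up, so the ball is slipping from the pads. I'll look before going on.

```bash
python3 - <<'E'
from h import *
s=arm.state();print(s["time"],s["eef_pos"],s["contact_force"],s["opening"])
w=eyes.capture("wrist");sc=eyes.capture("scene");P=s["eef_pos"]
m=eyes.camera_model("scene");u,v=map(int,proj(m,P));print(u,v,proj(eyes.camera_model("wrist"),P))
C=cv2.resize(sc[v-60:v+60,u-60:u+60,::-1],(400,400),interpolation=2)
A=cv2.resize(w[200:420,165:385,::-1],(400,400),interpolation=2)
cv2.imwrite("pics/l.png",np.hstack([A,C]))
E
```

```text
24.675 [0.486  0.0287 0.2127] [-6.8013 27.9981 28.395 ] 0.02324124537232866
269 212 [273.714  300.6258]
```

View pics/l.png

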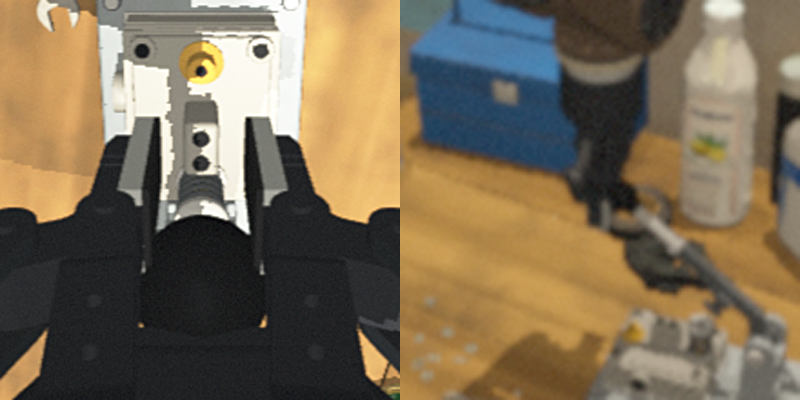

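The picture shows the ball lagging: it is up towards the palm and behind the pads (crop (200,272), against the TCP at (198,183)). It crept while spinning between the pads. I'll open, escort the lever back up the arc, then push the ball with closed fingertips, with the tool tilting along the arc. I'll check IK for that first.

```bash
cat >> arc.py <<'E'
y_t=np.r_[np.array([u[1],-u[0]]),0]   # tool y = -stand y
def frame(phi):
    p=np.radians(phi);d=np.r_[u*np.sin(p),-np.cos(p)];return R.from_matrix(np.c_[np.cross(y_t,d),y_t,d])
def push(th,k,gap=0.):  # tip flat on ball on the side opposite to the tool direction
    r=frame(k*th);d=r.as_matrix()[:,2];return P(th)-d*(.016+.019+gap),r.as_rotvec()
E
python3 - <<'E'
from arc import *
for k in(.6,.5,.4):
    print(k,[None if (q:=arm.solve_ik(*push(t,k,g))) is None else q.round(2).tolist() for t,g in((103,.06),(103,0),(60,0),(0,0))])
go([36],.05)
arm.gripper_to(.07,40);s=arm.state();print(s["time"],s["contact_force"],s["opening"])
go([45,60,75,90,103],.15)
E
```

```text
0.6 [[-0.79, 0.72, 1.27, 0.61, 2.06, -0.93], [-0.75, 0.69, 1.41, 0.62, 1.94, -0.97], [-0.49, 0.4, 1.71, 0.49, 1.47, -0.82], [0.0, 0.45, 2.01, -0.0, 0.68, -0.16]]
0.5 [[-0.76, 0.64, 1.29, 0.53, 1.95, -0.92], [-0.72, 0.62, 1.43, 0.54, 1.82, -0.95], [-0.46, 0.37, 1.71, 0.42, 1.4, -0.77], [0.0, 0.45, 2.01, -0.0, 0.68, -0.16]]
0.4 [[-0.73, 0.56, 1.32, 0.44, 1.83, -0.91], [-0.69, 0.55, 1.46, 0.45, 1.7, -0.93], [-0.42, 0.34, 1.72, 0.36, 1.34, -0.71], [0.0, 0.45, 2.01, -0.0, 0.68, -0.16]]
36 25.21 err [0.1956 1.5369 2.153 ] F [-5.3588 19.683  25.3751] T [ 2.5481  0.8913 -0.2285] 0.023
25.725 [-0.3976 -0.5598 -0.333 ] 0.06992605629191602
45 26.08 err [-0.0239 -0.1556 -0.0594] F [-0.1272  0.4969 -0.004 ] T [ 0.0376 -0.0177  0.0275] 0.0701
60 26.58 err [-0.3752  0.2958 -0.6049] F [-0.305   0.6105  0.2406] T [ 0.063   0.0053 -0.0197] 0.0701
75 27.08 err [-0.3452  0.5108 -0.5555] F [-0.4913 -0.1207 -0.6393] T [-0.0101 -0.0201  0.0009] 0.0698
90 27.58 err [-0.2906  0.5877 -0.3549] F [ 0.4074 -0.0604  0.3512] T [-0.0414 -0.0104 -0.0177] 0.07
103 28.03 err [-0.2147  0.418  -0.2125] F [-0.1194 -0.6293  0.8416] T [-0.0382  0.0313  0.0532] 0.0704
```

```bash
cat >> arc.py <<'E'
def gop(ths,k=.5,sp=.1,gap=0.,lim=30):
    for th in ths:
        p,f=push(th,k,gap);arm.movel(p,speed=sp,frame=f);s=arm.state();e=s["eef_pos"]-p;F=s["contact_force"]
        print(th,round(s["time"],2),"err",e*1e3,"F",F,round(np.linalg.norm(s["wrist_torque"]),2))
        if np.linalg.norm(F)>lim:print("STOP");return
E
python3 - <<'E'
from arc import *
s=arm.state()["eef_pos"]
arm.movel([s[0],s[1],.37],speed=.25)
arm.gripper_to(0,40)
p,f=push(103,.5,.06);arm.move_ptp(p+[0,0,.04],f)
gop([103],gap=.06);gop([103],gap=.004,sp=.08)
gop([101,96,91,86,80,74,68,62,56,50,44,38,32,26,20,15])
w=eyes.capture("wrist");sc=eyes.capture("scene");P_=arm.state()["eef_pos"]
a,b=map(int,proj(eyes.camera_model("scene"),P_))
cv2.imwrite("pics/p.png",np.hstack([cv2.resize(w[200:420,165:385,::-1],(400,400)),cv2.resize(sc[b-60:b+60,a-60:a+60,::-1],(400,400),interpolation=2)]))
E
```

```text
103 30.5 err [0.1551 0.3925 0.3885] F [ 0.5274  0.5242 -0.8927] 0.35
103 31.35 err [ 0.1318 -0.3034  0.2697] F [-0.611   0.1348 -0.9666] 0.42
101 31.6 err [ 0.0963 -0.6082  1.8856] F [-0.7018 -5.9429 10.5898] 0.52
96 31.94 err [ 0.0689 -0.3941  2.2325] F [-1.5589 -6.1137 13.0079] 0.8
91 32.28 err [ 0.0854 -0.2508  2.5608] F [-1.5268 -5.5385 16.7819] 1.19
86 32.62 err [ 0.0822 -0.0161  2.892 ] F [-3.1425 -4.2803 19.7494] 1.55
80 32.99 err [0.0768 0.3189 3.3082] F [-4.1935 -2.8483 23.7939] 2.18
74 33.37 err [0.0497 0.7705 3.6734] F [-5.5699  0.9005 27.1658] 2.78
68 33.74 err [0.4195 0.1468 1.4498] F [-0.0719 -0.0717 11.4463] 0.83
62 34.12 err [ 0.2369 -0.2937  0.5744] F [ 0.5292 -0.2144  7.6797] 0.49
56 34.49 err [ 0.0829 -0.5597  0.1054] F [-0.6488 -1.0559  2.501 ] 0.25
50 34.87 err [ 0.0463 -0.4309  0.0764] F [-1.5325 -1.0147  2.0865] 0.37
44 35.23 err [ 0.0747 -0.2871  0.1915] F [-1.3979 -0.845   1.3543] 0.28
38 35.6 err [ 0.078  -0.2538  0.236 ] F [-1.0717 -1.188   2.4331] 0.27
32 35.97 err [ 0.101  -0.2296  0.2621] F [-0.7493 -0.7492  2.5076] 0.27
26 36.33 err [ 0.0812 -0.1779  0.3182] F [-1.4979 -0.9527  1.3742] 0.28
20 36.7 err [ 0.0785 -0.1362  0.335 ] F [-0.7275  0.5859  1.6878] 0.25
15 37.03 err [ 0.0546 -0.1303  0.3191] F [-1.8719 -1.2145  0.9217] 0.25
```

View pics/p.png

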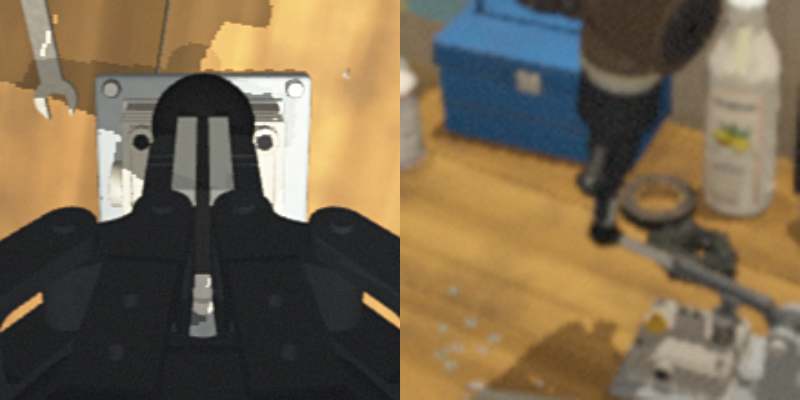

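The ball is under the closed fingertips (crop about (203,120)) and the lever is at about 15°. Forces are small and match the lever's spring. I'll go on to level.

```bash
python3 - <<'E'
from arc import *
print(arm.state()["opening"])
gop([12,9,6,3,1,0],sp=.04)
arm.wait(.5);s=arm.state();p,f=push(0,.5);print(s["time"],(s["eef_pos"]-p)*1e3,s["contact_force"],s["opening"])
w=eyes.capture("wrist");sc=eyes.capture("scene");m=eyes.camera_model("scene")
for X in(P(0),P(0)+[0,0,.016],np.r_[piv,.087]):print(proj(m,X))
a,b=map(int,proj(m,P(0)));a+=25;print(a,b)
cv2.imwrite("pics/sc_end.png",sc[:,:,::-1])
cv2.imwrite("pics/e.png",np.hstack([cv2.resize(w[120:420,130:430,::-1],(350,350)),cv2.resize(sc[b-40:b+40,a-50:a+50,::-1],(450,360),interpolation=2)[:350]]))
E
```

```text
0.0003953779171038762
12 37.55 err [ 0.027   0.1221 -0.17  ] F [0.0043 0.0728 1.5566] 0.2
9 37.97 err [0.1486 0.1707 0.0041] F [-0.0408  0.5029  5.3187] 0.08
6 38.38 err [0.1105 0.3412 0.2362] F [0.0028 3.1318 8.0768] 0.58
3 38.8 err [0.1733 0.5094 0.3838] F [ 0.0976  4.9769 10.5175] 0.86
1 39.12 err [0.2291 0.5274 0.4761] F [-0.7858  5.312  11.6486] 0.91
0 39.38 err [0.2295 0.5932 0.5925] F [-1.0056  6.9586 13.9822] 1.12
39.875 [0.2307 0.5615 0.7312] [-1.4216  6.9551 12.5743] 7.523314487962635e-05
[258.8805 234.8404]
[258.7284 231.2039]
[316.0034 253.7263]
283 234
```

View pics/e.png

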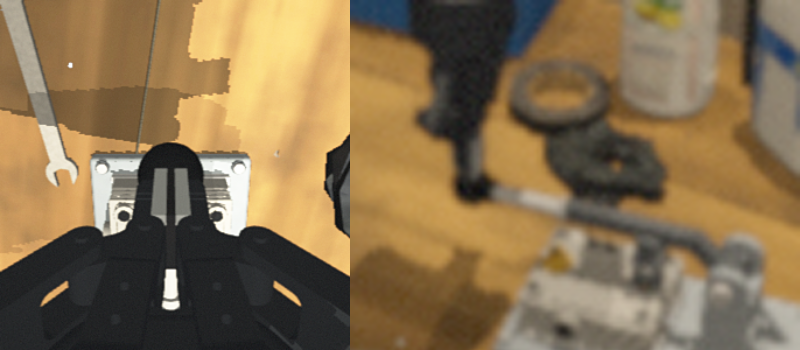

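The ball is at the predicted level position and the fork is on the retainer. Force rose from about 10° above level, and 13 to 14 N is what's expected at level. I'll trim the 0.7 mm of sag, check that it is stable, and hand in.

```bash
python3 - <<'E'
from arc import *
p,f=push(0,.5)
arm.movel(p-[0,0,.0007],speed=.02,frame=f);
for _ in range(3):
    arm.wait(.5);s=arm.state();print(s["time"],(s["eef_pos"]-p)*1e3,s["contact_force"])
print(arm.job_done())
E
```

```text
40.725 [0.2117 0.659  0.044 ] [-1.5351  7.378  13.5384]
41.225 [0.1807 0.6693 0.0369] [-1.9574  8.2354 13.6206]
41.725 [0.2178 0.6591 0.0399] [-1.5986  7.9108 13.4428]
the job is handed in; nothing more can be done
None
```

The head is seated on both dowels and released, and the closed fingertips are holding the lever level by its ball at about 13.5 N; I handed it in at 41.7 s, after a first try at gripping the ball slipped and the lever sprang back upright once before I pushed it down.

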